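# Clip a battery pack into the bench tester

### The arm

A 6-joint arm with a two-finger parallel gripper is mounted at the origin on the work surface. World frame = base frame: x ahead of the robot, y to its left, z up, the work surface at z = 0. Lengths are in m, angles in degrees, forces in N, time in s.
With the tool pointing down it reaches from about 0.4 to 0.825 m from the base axis. Payload 7 kg.
Tool frame: the origin (TCP) lies at the very end of the fingers, on their centre line; the grasp point (between the pads) lies 19 mm behind it (r.hold_point_z is the distance from the TCP to the grasp point, in m); z points along the fingers, y is the line along which they close (so a half turn about z gives the same grasp; the last joint's range is limited). The gripper opens to 88 mm and grips with 3 to 60 N. Pads are 19 mm wide; open, the fingers measure 130 mm over their backs; the gripper's body (78 mm by 193 mm) begins 47 mm behind the grasp point.
Start: joints at [93.684, 20.546, 0.682, 0, -70.136, -16.507], TCP at [0.15, 0.658, 0.227] pointing down, gripper open.
Joint ranges: [-176.03, 176.03], [-82.01, 121.73], [-58.28, 71.71], [-173.87, 95.51], [-174.79, -0.11], [-173.66, 173.66]. Speed limits (degrees/s): [136.94, 136.94, 172.46, 180, 180, 180].

### API

Orientations are given as [roll, pitch, yaw] about the fixed x, y, z axes, in that order (R = Rz(yaw) Ry(pitch) Rx(roll)).
In Python, from plant import telemetry, vision, workorder, r gives the robot as it stands.
- The arm moves only by the tool move_arm, never from a script. Its argument "plan" is a list of rows, each a list of 7 numbers: the opening, from -1 (shut) to 1 (fully open), so that 0 is half open, then the shift along the world's x, y, z in m, then the turn, a rotation vector about the world's x, y, z in degrees. In form: [[fingers, dx, dy, dz, ax, ay, az], ...]. A call has 1 to 20 rows; each row shifts and turns the commanded pose from where the row before left it; what a row does not reach is not made up. A row lasts 1/8 s, in which the tool goes at most 62.5 mm and 10.7 degrees, less where a joint would pass 70% of its speed; a pose out of reach is approached as far as the arm can. A call is refused whole if a number of a shift passes 0.0625 or a number of a turn 10.7, either way. A call with a gripper value outside its range is refused whole. The fingers move at their own pace and stop on an object; "force" is the grip in N (left out, the last holds). Time passes only in rows, so rows that do not move let the fingers close. It gives the time, the measured TCP pose, the force, the opening and the grip force at its end, in the units of the state.
- telemetry.get_state(): the state, without advancing time (a new reading comes with each control period).
- vision.capture(name): name is "scene" or "top"; returns a dict with "img" (400x640x3 uint8, red, green, blue), "depth" (400x640 float32, m along the optical axis (not along the pixel's ray), 0 where there is no reading), "intrinsics" (3x3 intrinsics, pixels), "R" (3x3) and "t" (3): a world point X has camera coordinates R X + t. Camera axes: x right, y down, z forward; pixel columns grow to the right and rows downward; lengths in m; the calibration is good to about 2 mm. A picture is of the moment at which its call begins.
- workorder.close_job(): hands the job in; it is judged then, once.
The state is a dict: "time_s": time; "joints": joint angles; "qd": joint speeds; "joint_torque": joint torques, N m; "tcp_pos": TCP position; "eef_rot": TCP orientation; "contact_force": force on the tool from outside, world axes, zero at the start; "moment": the same for the moment, N m; "gripper_width": finger opening in m; "gripper_force": force on a finger pad.
Only numpy, scipy, OpenCV 4.12 (cv2) and the standard library are available. Lean on these libraries where they do the work, as an engineer would, in place of code of your own. Each camera call takes 0.05 s, during which the arm holds its last target. There are 200 camera calls.

### The job

Connect the battery pack on the bench tester. Press the long lever bar of the spring contact clip down with one fingertip to raise its jaw, and keep it down while another fingertip slides the battery flat along its channel, under the raised jaw, until it is fully home against the end stop; then let the clip come down on the battery and move clear. Only press and push: the battery is never lifted. Do not let the jaw drop on it before it is home, and leave the other things on the bench where they are.

Things in the scene. Friction and masses are not known exactly. Their poses are not given: they have to be found in the camera images.
- tester: Battery tester, flat grey plastic unit 168 x 108 mm, fixed. Origin at bench height; x = direction in which the battery is pushed, y = towards the clip's lever bar. Spans x -90..+78, y -54..+54 mm. Its top, the bed, is 16 mm above the bench. The channel runs along x, open at its -x end, centred on y = -15, between guide strips 54 mm apart, 3 mm wide, 5 mm high.
- battery: Battery pack to connect: flat black block 60 (x) x 50 (y) x 10 mm (z), 45 to 90 g, white label and two brass contact strips on top. Origin at the centre of its underside. It lies on the bed in the channel, nearly square to it, its front (+x) face 28 to 42 mm from the end stop, just short of the clip's jaw. Home, its centre is at tester x = +20, y = -15 mm.
- clip (a joint): Spring clip's turn about its hinge, rad. 0 = at rest: the jaw hangs 2 mm over the empty bed and blocks the battery. 0.5 = lever bar fully pressed, at its stop: the jaw is 14 mm over the bed. About 0.31 = jaw resting on the battery's top; above 0.34 the battery passes freely. Springs back when released; about 6 N on the press line hold it down.
- press_bar (a point): Half-way along the press line (24 mm from the hinge) on the upper face of the clip's lever bar: a flat steel plate along tester x -76..+46 mm, 2 to 32 mm from the hinge on its +y side. At rest it slopes up, this point 30 mm above the bench. Fully pressed it is level at tester y +40, 18.5 mm above the bench, lower than the battery's top (26 mm). A fingertip may glide along it.
- clip_hinge (a point): Middle of the clip's hinge, a rod along tester x at y = +16 mm, 20 mm above the bench, held by two lugs 9 mm high on the bed at tester x = -79 and +49 mm. Lever bar on its +y side, jaw on its -y side.
- clip_jaw (a point): Middle of the lower face of the clip's jaw, a bent steel arm with a black pad and two brass pins, 20 mm wide (tester x +26..+46), reaching 22 mm from the hinge over the channel. The battery goes beneath it.
- end_stop (a point): Middle of the lower edge of the end stop's face, at bed height, at tester (50, -15, 16) mm. The stop is 11 mm high, 60 mm wide; behind it is a black display housing 20 mm above the bed. The battery's front face must come to it.
- spare_pack: Bystander: smaller black battery pack, 42 x 34 x 11 mm, on the bench beside the tester. Origin at centre of underside.
- screwdriver: Bystander: screwdriver 170 mm long lying on the bench beside the lever bar. Origin at the underside.
- solder_reel: Bystander: reel of solder, 52 mm across, 40 mm high, standing on the bench. Origin at centre of underside.
- multimeter: Bystander: black multimeter 150 x 75 x 34 mm lying on the bench. Origin at centre of underside.
- headphones: Bystander: black headphones lying flat, about 210 x 230 mm, 36 mm high, well to the side. Origin on the bench between the ear cups.
- parts_tray: Bystander: white divided tray, 160 x 110 x 28 mm. Origin at centre of underside.
- mug: Bystander: white mug, 82 mm across, 95 mm high. Origin at centre of underside.
- radio: Bystander: white pocket radio lying with its back off, 85 x 170 x 30 mm. Origin at centre of underside.

How it is judged:
By the outcome, as a careful person would: the job done as asked, in the order asked, and still so for the second after the job is handed in, with the robot touching nothing.
It also fails if it takes over 35 s, if anything falls off the work surface, if the arm or the gripper's body presses on something with over 40 N, if the wrist force passes 120 N, or if a joint passes its speed limit or range.

## Working session

There is one attempt and no reset: what is moved stays moved. The work goes in short steps, Python scripts to look and compute and a tool call to move; the robot and the scene stay as the last step left them, time stands still between calls to the robot, and variables do not carry over. Pictures are saved under pics/ and viewed, at most 10 in all, crops included, and the job is handed in when it is done.

Besides the shell and the picture viewer there is one more tool, called as name(argument=value, ...) on one line, values as JSON. move_arm: Moves the arm, as the interface text tells. Its arguments: {"type":"object","properties":{"plan":{"type":"array"},"force":{"type":"number"}},"required":["plan"]}

```bash
mkdir -p pics; cat > h.py <<'E'
import numpy as np, cv2
from plant import telemetry, vision, workorder, r
def world(c):
    K=c["intrinsics"];d=c["depth"];v,u=np.mgrid[:d.shape[0],:d.shape[1]]
    P=np.stack([(u-K[0,2])/K[0,0]*d,(v-K[1,2])/K[1,1]*d,d],-1)
    W=(P-c["t"])@c["R"]; W[d==0]=np.nan
    return W
E
python3 - <<'E'
from h import *
for n in("top","scene"):
    c=vision.capture(n);np.savez(n+"0.npz",**c);cv2.imwrite(f"pics/{n}0.png",c["img"][:,:,::-1])
print(telemetry.get_state())
E
```

```text
{'time_s': 0.1, 'joints': array([ 9.36840350e+01,  2.05877927e+01,  6.39188829e-01, -1.69643790e-02,
       -7.01367488e+01, -1.65057821e+01]), 'qd': array([-0.05021321, -0.00014631,  0.09402078, -0.09194854,  0.09372599,
       -0.02491842]), 'joint_torque': array([-1.21977155e-03, -5.84162164e+01,  2.93753707e+01,  7.01557919e+00,
        1.01952895e-02, -4.41261909e-05]), 'tcp_pos': array([0.14974223, 0.65772971, 0.22571486]), 'eef_rot': array([ 1.79913633e+02, -8.96057171e-03, -1.28275163e+01]), 'contact_force': array([ 0.19326393, -0.03641843, -0.65441884]), 'moment': array([-0.02465888, -0.01039588, -0.00331822]), 'gripper_force': 0.0, 'gripper_width': 0.08730497402002528}
```

View pics/top0.png

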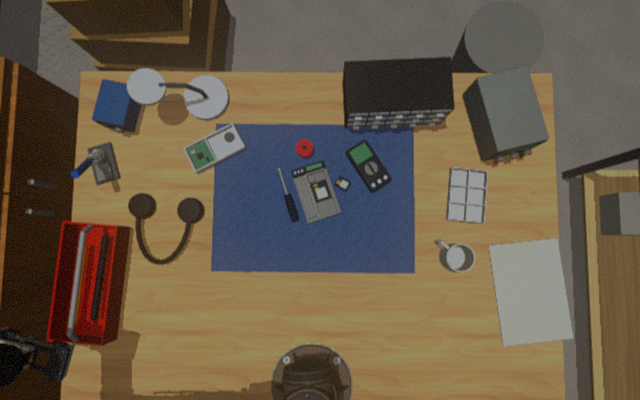

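View pics/scene0.png

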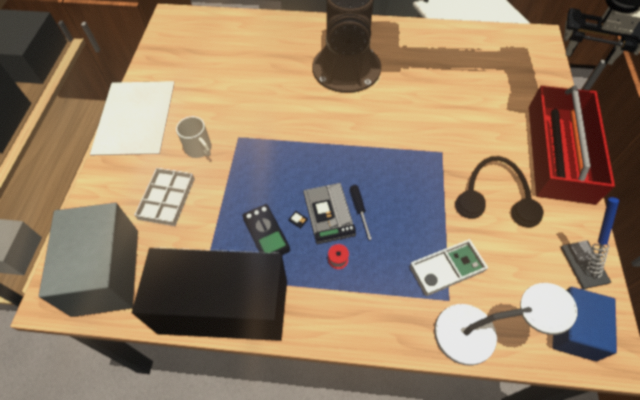

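The arm is parked out of the way at the left. In the top view the tester is at about (316,192): the display end is up at (308,168) and the lever bar is on the left, with the screwdriver at (290,200). The spare pack is at (343,184) and the reel at (305,148). I'll zoom in and measure next.

```bash
python3 - <<'E'
from h import *
c=np.load("top0.npz");W=world(c)
im=c["img"][130:235,260:400,::-1]
a=cv2.resize(im,None,fx=5.5,fy=5.5,interpolation=cv2.INTER_CUBIC)
cv2.imwrite("pics/topz.png",a)
c=np.load("scene0.npz");W2=world(c)
cv2.imwrite("pics/scz.png",cv2.resize(c["img"][165:280,230:390,::-1],None,fx=4.8,fy=4.8,interpolation=cv2.INTER_CUBIC))
np.set_printoptions(linewidth=250)
print(W[190,318],W[200,318],W[230,340])
print((W[158:226:3,286:346:3,2]*1000).round().astype(int))
E
```

```text
[ 0.57806867 -0.01391412  0.02395232] [ 0.54740099 -0.0142642   0.02529048] [ 0.45833678 -0.08237412 -0.00679543]
[[                   2                    0                    1                    3                   -2                    0                    4                    4                    1                   -2                    3
                     2                    2                    0                   -5                    1                   -5                   -3                    1                   -1]
 [                  -3                    0                   -2                    0                    5                   -6                    2                    2                    3                   -1                   -1
                    -1                   34                    6                   -4                   -1                    1                   -1                   -2                    0]
 [                  -5                    5                    0                    0                    0                   -2         
[... 8150 characters left out ...]
                   11
                     3                   -5                    0                   -3                   -4                   -2                   -2                    1                   -4]
 [                  -7                   -5                   -4                   -5                   -2                    3                   -2                    2                    0                   -5                   -3
                     7                    0                    4                    3                    6                   -1                    0                   -1                   -4]]<stdin>:10: RuntimeWarning: invalid value encountered in cast
```

View pics/topz.png

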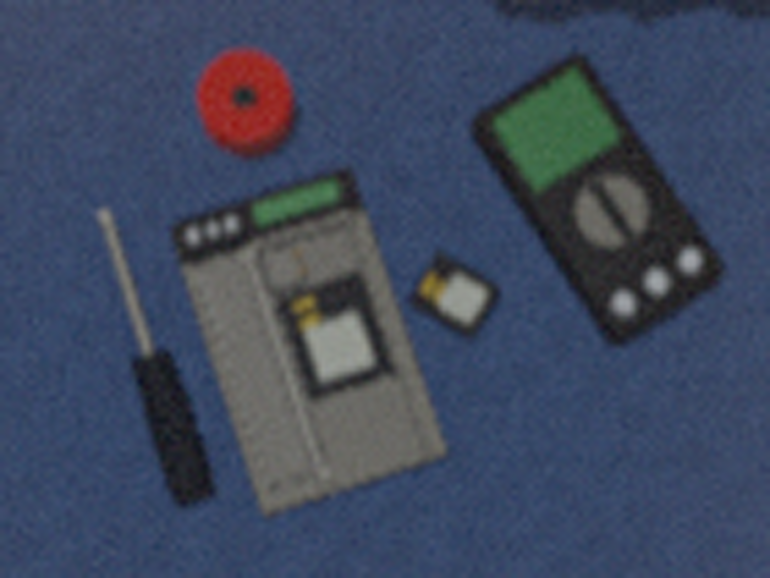

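View pics/scz.png

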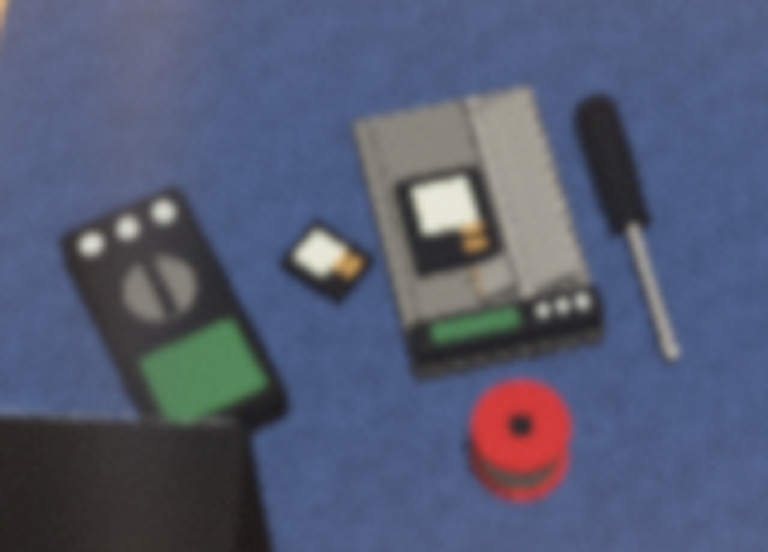

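Both crops are sharp enough to pick tester and battery corners. In topz the tester's near corners are (265,515) and (446,455), its display corners are (172,222) and (350,170), and the battery is at (285..393, 273..397). The scene crop shows the matching points. I'll fit planar poses to both views.

```bash
cat > fit.py <<'E'
from h import *
from scipy.optimize import least_squares
cam={"t":(np.load("top0.npz"),5.5,(260,130)),"s":(np.load("scene0.npz"),4.8,(230,165))}
def proj(k,X):
    c,s,o=cam[k];p=c["intrinsics"]@(c["R"]@X+c["t"]);return ((p[:2]/p[2]-o+.5)*s-.5)/s
def fit(obs,x0):
    def f(q):
        cs,sn=np.cos(q[2]),np.sin(q[2]);o=[]
        for k,P,uv in obs:
            x,y,z=np.array(P)/1000
            o.append(proj(k,np.array([q[0]+cs*x-sn*y,q[1]+sn*x+cs*y,z]))-np.array(uv)/cam[k][1])
        return np.concatenate(o)
    r_=least_squares(f,x0,loss="soft_l1");print(np.r_[r_.x[:2]*1000,np.degrees(r_.x[2])].round(2));print(f(r_.x).reshape(-1,2).round(1).tolist());return r_.x
T=[("t",(-90,-54,16),(446,455)),("t",(-90,54,16),(265,515)),("t",(78,54,36),(172,222)),("t",(78,-54,36),(350,170)),
("s",(-90,-54,16),(355,122)),("s",(-90,54,16),(530,88)),("s",(78,-54,0),(415,377)),("s",(78,54,0),(600,342))]
B=[("t",(30,25,26),(285,290)),("t",(30,-25,26),(360,273)),("t",(-30,-25,26),(393,375)),("t",(-30,25,26),(315,397)),
("s",(-30,-25,26),(395,185)),("s",(-30,25,26),(482,168)),("s",(30,25,26),(500,257)),("s",(30,-25,26),(420,273))]
t=fit(T,[.56,0,.3]);b=fit(B,[.56,0,.3])
fit([o for o in T if o[0]=="t"],t);fit([o for o in T if o[0]=="s"],t);fit([o for o in B if o[0]=="t"],t);fit([o for o in B if o[0]=="s"],t)
d=b[:2]-t[:2];c,s=np.cos(t[2]),np.sin(t[2]);print("bat in tester",(c*d[0]+s*d[1])*1e3,(-s*d[0]+c*d[1])*1e3,np.degrees(b[2]-t[2]))
E
python3 fit.py
```

```text
[578.8   -4.83  18.44]
[[0.3, 0.3], [-0.6, 0.3], [-0.8, 0.4], [0.8, -1.0], [-0.7, -0.8], [0.2, -1.0], [-0.3, 1.5], [0.6, 0.6]]
[578.22 -21.39  16.82]
[[-1.6, 0.5], [0.5, -1.0], [0.1, -0.7], [-1.6, -0.1], [-0.2, -0.8], [-0.4, -0.3], [0.4, -0.1], [-1.3, -0.2]]
[579.03  -5.01  18.5 ]
[[0.4, 0.2], [-0.5, 0.2], [-0.7, 0.4], [0.8, -1.1]]
[578.35  -4.71  18.36]
[[-0.6, -1.0], [0.3, -1.1], [-0.3, 1.3], [0.7, 0.5]]
[577.13 -23.49  15.55]
[[-0.8, 0.6], [1.5, -0.6], [0.6, -0.1], [-1.1, 0.1]]
[579.15 -20.23  17.86]
[[0.0, -0.3], [-0.2, -0.1], [1.0, 0.1], [-0.7, 0.3]]
bat in tester -5.789161628299656 -15.53514655158915 -1.6232714079959687
```

move_arm(plan=[[-0.09,0.0184,-0.0335,-0.004,0,0,1.56],[-0.09,0.0184,-0.0335,-0.004,0,0,1.56],[-0.09,0.0184,-0.0335,-0.004,0,0,1.56],[-0.09,0.0184,-0.0335,-0.004,0,0,1.56],[-0.09,0.0184,-0.0335,-0.004,0,0,1.56],[-0.09,0.0184,-0.0335,-0.004,0,0,1.56],[-0.09,0.0184,-0.0335,-0.004,0,0,1.56],[-0.09,0.0184,-0.0335,-0.004,0,0,1.56],[-0.09,0.0184,-0.0335,-0.004,0,0,1.56],[-0.09,0.0184,-0.0335,-0.004,0,0,1.56],[-0.09,0.0184,-0.0335,-0.004,0,0,1.56],[-0.09,0.0184,-0.0335,-0.004,0,0,1.56],[-0.09,0.0184,-0.0335,-0.004,0,0,1.56],[-0.09,0.0184,-0.0335,-0.004,0,0,1.56],[-0.09,0.0184,-0.0335,-0.004,0,0,1.56],[-0.09,0.0184,-0.0335,-0.004,0,0,1.56],[-0.09,0.0184,-0.0335,-0.004,0,0,1.56],[-0.09,0.0184,-0.0335,-0.004,0,0,1.56],[-0.09,0.0184,-0.0335,-0.004,0,0,1.56],[-0.09,0.0184,-0.0335,-0.004,0,0,1.56]])

```text
time_s: 2.6
tcp_pos: [0.5181, -0.0131, 0.1462]
eef_rot: [-180.0, 0.0, 18.4]
contact_force: [-0.2, 0.3, 0.6]
gripper_width: 0.04
gripper_force: 0.0
```

move_arm(plan=[[-0.09,0,0.0015,-0.03,0,0,0],[-0.09,0,0,-0.03,0,0,0],[-0.09,0,0,-0.026,0,0,0],[-0.09,0,0,0,0,0,0]])

```text
time_s: 3.1
tcp_pos: [0.5161, -0.0109, 0.0587]
eef_rot: [-180.0, 0.3, 18.4]
contact_force: [0.5, 0.1, 0.8]
gripper_width: 0.04
gripper_force: 0.0
```

```bash
python3 - <<'E'
from h import *
ims=[]
for n,(v,u) in(("top",(130,260)),("scene",(165,250))):
    c=vision.capture(n);np.savez(n+"1.npz",**c)
    ims.append(cv2.resize(c["img"][v:v+105,u:u+140,::-1],(400,300),interpolation=cv2.INTER_CUBIC) if n=="top" else cv2.resize(c["img"][v:v+105,u:u+120,::-1],(400,350),interpolation=cv2.INTER_CUBIC)[:300])
cv2.imwrite("pics/p1.png",np.hstack(ims))
print(telemetry.get_state()["tcp_pos"])
E
```

```text
[ 0.51807162 -0.01035306  0.06102508]
```

View pics/p1.png

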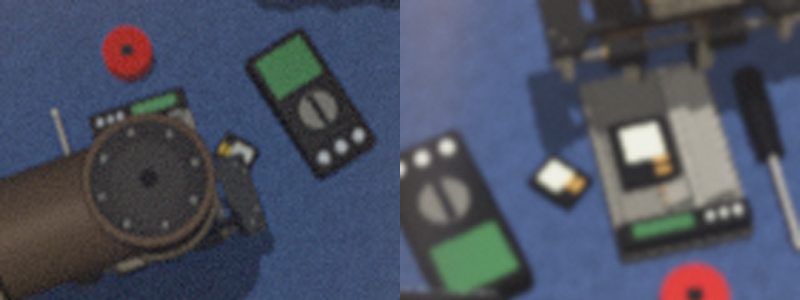

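In the scene panel the fingertips at (632,75) and (702,60) straddle the hinge. One is behind the battery and the other is over the lever bar. I'll descend.

move_arm(plan=[[-0.09,0,-0.001,-0.013,0,0,0],[-0.09,0,0,-0.01,0,0,0],[-0.09,0,0,-0.007,0,0,0],[-0.09,0,0,-0.005,0,0,0],[-0.09,0,0,-0.004,0,0,0],[-0.09,0,0,-0.0025,0,0,0],[-0.09,0,0,0,0,0,0],[-0.09,0,0,0,0,0,0]])

```text
time_s: 4.2
tcp_pos: [0.5179, -0.0112, 0.0192]
eef_rot: [-180.0, -0.0, 18.4]
contact_force: [-1.8, 3.5, 4.4]
gripper_width: 0.0395
gripper_force: 2.3
```

```bash
python3 - <<'E'
from h import *
c=vision.capture("scene")
cv2.imwrite("pics/p2.png",cv2.resize(c["img"][165:265,280:390,::-1],None,fx=5.5,fy=5.5,interpolation=cv2.INTER_CUBIC))
s=telemetry.get_state();print(s["tcp_pos"],s["contact_force"],s["moment"])
E
```

```text
[ 0.5179059  -0.01121962  0.01922639] [-1.09182189  3.48444736  5.09354995] [1.22780581 0.65483144 0.03276871]
```

View pics/p2.png

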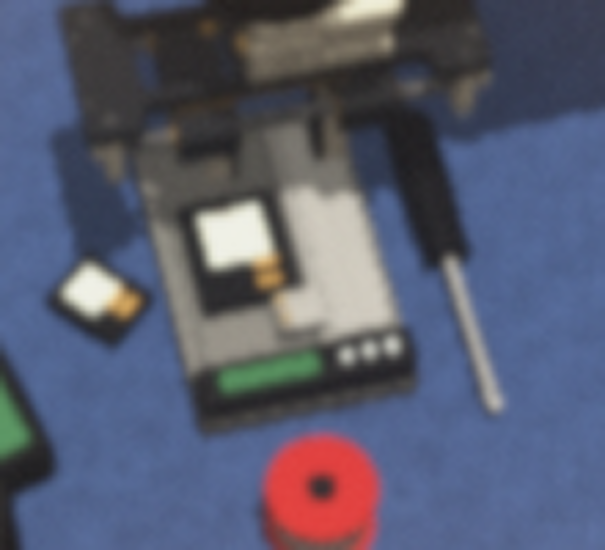

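The jaw is raised: its pad shows at (300,308) ahead of the battery, and the fingertips are at (222,165) and (318,150). Next I slide along tester +x while keeping the lever down.

move_arm(plan=[[-0.09,0.0028,0.001,0,0,0,0],[-0.09,0.0028,0.001,0,0,0,0],[-0.09,0.0028,0.0009,0,0,0,0],[-0.09,0.0028,0.0009,0,0,0,0],[-0.09,0.0028,0.001,0,0,0,0],[-0.09,0.0028,0.0009,0,0,0,0],[-0.09,0.0028,0.0009,0,0,0,0],[-0.09,0.0028,0.001,0,0,0,0],[-0.09,0.0028,0.0009,0,0,0,0],[-0.09,0.0028,0.0009,0,0,0,0]])

```text
time_s: 5.5
tcp_pos: [0.544, -0.0032, 0.0187]
eef_rot: [180.0, 0.2, 18.4]
contact_force: [-5.9, -1.4, 6.8]
gripper_width: 0.0399
gripper_force: 3.7
```

move_arm(plan=[[-0.09,0.0028,0.001,0,0,0,0],[-0.09,0.0028,0.0009,0,0,0,0],[-0.09,0.0028,0.0009,0,0,0,0],[-0.09,0.0014,0.0005,0,0,0,0],[-0.09,0,0,0,0,0,0]])

```text
time_s: 6.12
tcp_pos: [0.5538, 0.0001, 0.0187]
eef_rot: [180.0, 0.2, 18.4]
contact_force: [-5.3, -3.1, 6.4]
gripper_width: 0.0401
gripper_force: 3.7
```

```bash
python3 - <<'E'
from h import *
c=vision.capture("scene")
cv2.imwrite("pics/p3.png",cv2.resize(c["img"][165:265,280:390,::-1],None,fx=5.5,fy=5.5,interpolation=cv2.INTER_CUBIC))
s=telemetry.get_state();print(s["tcp_pos"],s["contact_force"],s["moment"])
E
```

```text
[5.53832473e-01 8.84523912e-05 1.87096603e-02] [-5.32744446 -2.31415223  7.03792148] [-0.7049045   2.07376675  0.09695956]
```

View pics/p3.png

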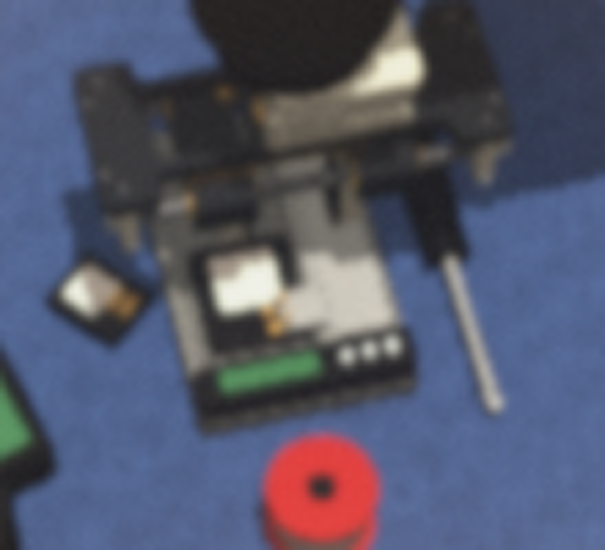

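The battery is under the raised jaw, and its front edge at about (250,345) almost meets the stop. I'll finish gently and watch the force.

move_arm(plan=[[-0.09,0.001,0.0003,0,0,0,0],[-0.09,0.001,0.0003,0,0,0,0],[-0.09,0,0,0,0,0,0]])

```text
time_s: 6.55
tcp_pos: [0.5541, 0.0002, 0.0186]
eef_rot: [180.0, 0.4, 18.3]
contact_force: [-10.4, -3.2, 12.4]
gripper_width: 0.04
gripper_force: 6.2
```

move_arm(plan=[[-0.09,0.001,0.0003,0,0,0,0],[-0.09,0.001,0.0003,0,0,0,0],[-0.09,0,0,0,0,0,0]])

```text
time_s: 6.92
tcp_pos: [0.5559, 0.0006, 0.0186]
eef_rot: [180.0, 0.4, 18.3]
contact_force: [-11.4, -3.0, 12.2]
gripper_width: 0.0397
gripper_force: 7.6
```

```bash
python3 - <<'E'
from h import *
c=vision.capture("scene");np.savez("scene4.npz",**c)
cv2.imwrite("pics/p4.png",cv2.resize(c["img"][200:245,305:365,::-1],None,fx=12,fy=12,interpolation=cv2.INTER_CUBIC))
s=telemetry.get_state();print(s["tcp_pos"],s["contact_force"],s["moment"])
E
```

```text
[0.55588359 0.00060615 0.01859051] [-10.9267395   -1.85089957  13.50991478] [-0.87541319  4.09600995  0.03612294]
```

View pics/p4.png

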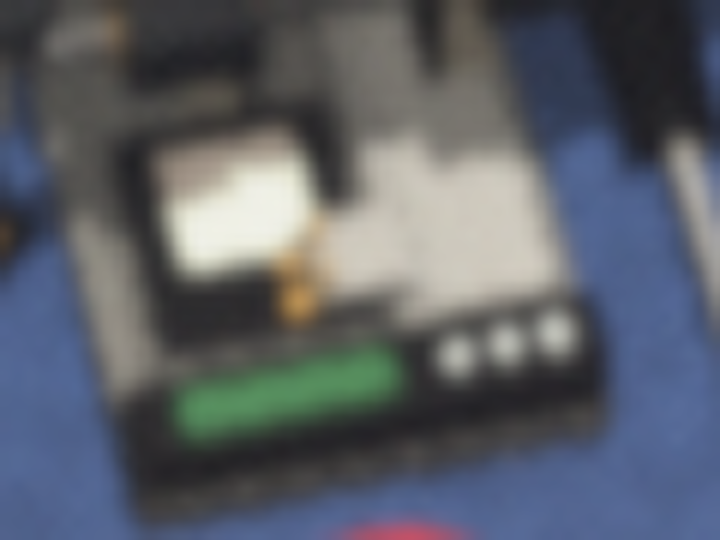

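It moved at about 11 N, so the bar friction is stick-slip and it may not be home yet. I'll ease the downward press slightly, which leaves the clip well above 0.34, and keep pushing.

move_arm(plan=[[-0.09,0,0,0.0008,0,0,0],[-0.09,0.001,0.0003,0,0,0,0],[-0.09,0,0,0,0,0,0],[-0.09,0,0,0,0,0,0]])

```text
time_s: 7.48
tcp_pos: [0.5561, 0.0006, 0.0187]
eef_rot: [180.0, 0.5, 18.3]
contact_force: [-10.3, -3.9, 8.9]
gripper_width: 0.0397
gripper_force: 7.1
```

move_arm(plan=[[-0.09,0.0015,0.0005,0,0,0,0],[-0.09,0.0015,0.0005,0,0,0,0],[-0.09,0,0,0,0,0,0],[-0.09,0,0,0,0,0,0]])

```text
time_s: 7.98
tcp_pos: [0.5562, 0.0006, 0.0186]
eef_rot: [-180.0, 0.8, 18.2]
contact_force: [-19.1, -4.1, 17.2]
gripper_width: 0.0402
gripper_force: 11.2
```

It took 19 N with no movement, and the fingertip is at the predicted home position, so the battery is against the stop. I'll back off slightly with the lever still down, then release the clip slowly.

move_arm(plan=[[-0.09,-0.002,-0.0007,0,0,0,0],[-0.09,-0.002,-0.0007,0,0,0,0],[-0.09,-0.002,-0.0007,0,0,0,0],[-0.09,-0.002,-0.0007,0,0,0,0],[-0.09,0,0,0,0,0,0]])

```text
time_s: 8.6
tcp_pos: [0.5558, 0.0007, 0.02]
eef_rot: [180.0, -0.0, 18.4]
contact_force: [-0.5, -3.2, 3.6]
gripper_width: 0.0401
gripper_force: 3.6
```

```bash
python3 - <<'E'
from h import *
c=vision.capture("scene")
cv2.imwrite("pics/p5.png",cv2.resize(c["img"][200:245,305:365,::-1],None,fx=12,fy=12,interpolation=cv2.INTER_CUBIC))
s=telemetry.get_state();print(s["tcp_pos"],s["contact_force"],s["moment"])
E
```

```text
[0.55583827 0.00070917 0.01998805] [-0.91004789 -4.26784594  4.48760824] [-1.20144439  0.27977041 -0.1149459 ]
```

View pics/p5.png

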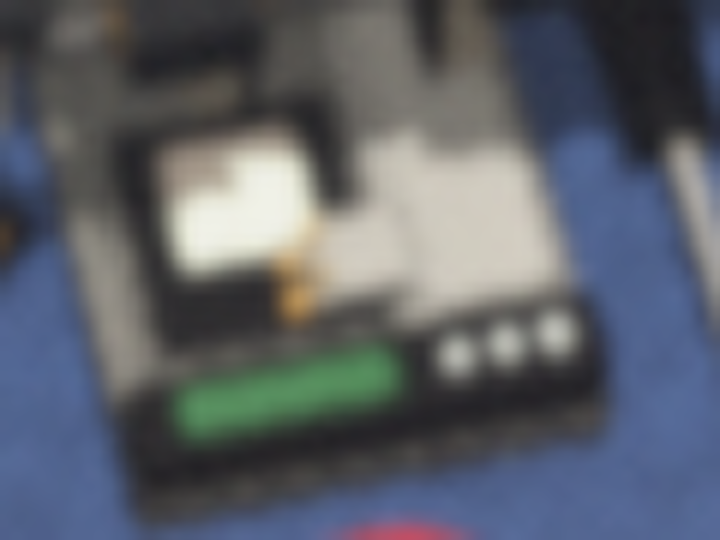

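The battery has not moved since the push: its front edge at about (230,340) sits against the stop ahead of the display. I'll back off 3 mm, release slowly and move clear.

move_arm(plan=[[-0.09,-0.0015,-0.0005,0,0,0,0],[-0.09,-0.0015,-0.0005,0,0,0,0],[-0.09,0,0,0,0,0,0],[-0.09,0,0,0.002,0,0,0],[-0.09,0,0,0.002,0,0,0],[-0.09,0,0,0.002,0,0,0],[-0.09,0,0,0.003,0,0,0],[-0.09,0,0,0.005,0,0,0],[-0.09,0,0,0.01,0,0,0],[-0.09,0,0,0.03,0,0,0],[-0.09,-0.01,0.02,0.05,0,0,0],[-0.09,-0.02,0.05,0.03,0,0,0],[-0.09,-0.03,0.06,0,0,0,0],[-0.09,-0.03,0.06,0,0,0,0],[-0.09,-0.03,0.06,0,0,0,0],[-0.09,-0.03,0.06,0,0,0,0],[-0.09,0,0.05,0,0,0,0],[-0.09,0,0.05,0,0,0,0],[-0.09,0,0,0,0,0,0],[-0.09,0,0,0,0,0,0]])

```text
time_s: 11.15
tcp_pos: [0.4104, 0.3933, 0.1539]
eef_rot: [180.0, 0.0, 18.4]
contact_force: [0.0, 0.1, 0.3]
gripper_width: 0.0396
gripper_force: 0.0
```

```bash
python3 - <<'E'
from h import *
c=vision.capture("top");d=vision.capture("scene")
a=cv2.resize(c["img"][155:230,275:345,::-1],(400,429),interpolation=cv2.INTER_CUBIC);b=cv2.resize(d["img"][175:255,290:365,::-1],(400,429),interpolation=cv2.INTER_CUBIC)
cv2.imwrite("pics/p6.png",np.hstack([a,b]))
s=telemetry.get_state();print(s["tcp_pos"],s["contact_force"])
E
```

```text
[0.41076808 0.39266382 0.15413472] [-0.22695742 -0.10556456  0.10970117]
```

View pics/p6.png

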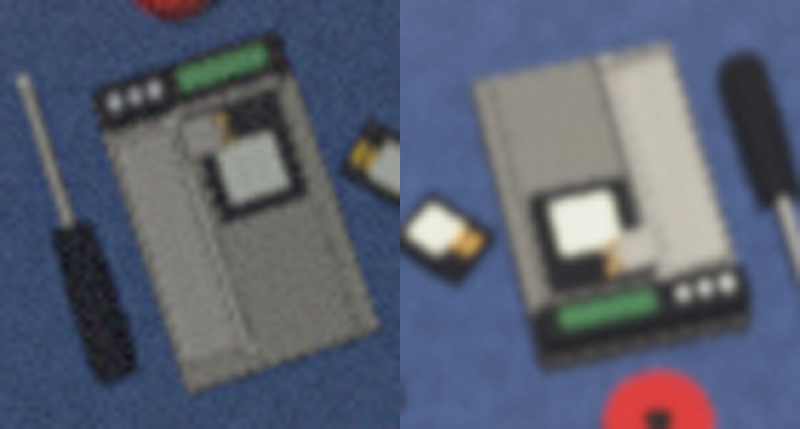

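The jaw rests on the battery in both views. I'll check that it is home by projecting the expected corners into the panels.

```bash
cat >> fit.py <<'E'
print("--- final")
cam["t"]=(cam["t"][0],5.714,(275,155));cam["s"]=(cam["s"][0],5.34,(290,175))
F=[("t",(30,-25,26),(277,93)),("t",(-30,-25,26),(306,198)),("t",(-30,25,26),(222,220)),
("s",(-30,-25,26),(132,193)),("s",(-30,25,26),(229,180)),("s",(30,-25,26),(151,290))]
b=fit(F,t)
d=b[:2]-t[:2];print("bat in tester",(c*d[0]+s*d[1])*1e3,(-s*d[0]+c*d[1])*1e3,np.degrees(b[2]-t[2]))
E
python3 fit.py | sed -n '/final/,$p'
```

```text
--- final
[603.07 -12.83  15.22]
[[0.1, -0.6], [0.0, -0.1], [-1.2, 0.2], [-0.2, -0.5], [-0.1, -0.8], [-0.2, 0.8]]
bat in tester 20.488463368564005 -15.272750117192638 -3.2216500426260875
```

x = 20.5 means it is home. The −3° yaw could be picking noise, so I'll check it using the label's shape moments.

```bash
python3 - <<'E'
from h import *
for n,win in(("top",(168,205,300,335)),("scene",(195,235,305,345))):
  for c in(np.load(n+"0.npz"),vision.capture(n)):
    im=cv2.resize(c["img"],None,fx=6,fy=6,interpolation=cv2.INTER_CUBIC).astype(int);K=c["intrinsics"]
    v0,v1,u0,u1=[6*k for k in win];s=im[v0:v1,u0:u1]
    out=[]
    for m,z in((s.min(2)>(150 if n=="top" else 190),.026),((s[...,1]-s[...,0]>25)&(s[...,1]-s[...,2]>15),.036)):
        k,l,st,ce=cv2.connectedComponentsWithStats(m.astype(np.uint8));i=1+st[1:,4].argmax();v,u=np.nonzero(l==i)
        px=np.c_[(u+u0+.5)/6-.5,(v+v0+.5)/6-.5]
        ray=np.c_[(px-K[[0,1],2])/K[[0,1],[0,1]],np.ones(len(px))]@c["R"];o=-c["R"].T@c["t"]
        X=(o+ray*((z-o[2])/ray[:,2])[:,None])[:,:2]*1e3
        (cx,cy),wh,a=cv2.minAreaRect(X.astype(np.float32));out.append((round(cx,1),round(cy,1),np.round(wh,1).tolist(),round(a%90,1)))
    print(n,out)
E
```

```text
top [(558.4, -17.9, [2.5, 5.5], 10.0), (640.2, 7.5, [9.2, 32.3], 0.5)]
top [(594.1, -8.3, [22.9, 9.7], 19.8), (640.5, 8.5, [8.7, 31.3], 0.5)]
scene [(569.4, -23.8, [26.3, 27.6], 19.1), (648.4, 0.4, [12.7, 48.9], 19.4)]
scene [(596.0, -15.5, [27.6, 28.6], 18.4), (648.3, 0.3, [13.4, 49.5], 19.3)]
```

```bash
python3 -c "
from h import *
print(workorder.close_job())"
```

```text
the job is handed in; nothing more can be done
None
```

The battery is home against the end stop with the clip's jaw resting on it, the arm is clear, and the job is handed in; the last measurement put the battery at tester x ≈ +20.5 mm, y ≈ −15.3 mm.

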